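# Work the lever valve of the tube-cap press

### The job

Press the caps onto the tubes: push the blue-knobbed valve lever all the way over towards the green side of its valve block, hold it there for a good two seconds, then let it spring back upright and leave it. Never push it the other way, and leave the yellow-knobbed lever and the white tube rack alone.

Things in the scene. Friction and masses are not known exactly. Their poses are not given: they have to be found in the camera images.
- blue_knob (a point): Centre of the 32 mm blue ball knob, 140 mm above the bench at rest, on an upright 10 mm steel rod that pivots 90 mm below it in a fixed aluminium valve block (70 x 90 mm, 50 mm high, boot to 58 mm; foot 100 x 130 mm). Turns with the lever: z up the rod, x the pivot line, y (level when upright) towards the green-marked side; the other side is white. Block place and yaw vary.
- blue_lever (a joint): Lean of the blue lever in rad: 0 upright, positive towards the green side, stops at +-0.52. Fully over, the knob has moved 45 mm sideways and 12 mm down. A spring returns it upright when let go; holding it fully over takes about 5 N at the knob. The plate of the white cap press at the robot's left comes down as it leans.
- yellow_lever (a joint): Lean of the yellow-knobbed lever in rad, 0 upright: the same kind of valve (knob centre also 140 mm above the bench), marked black instead of green, standing 200 mm or more from the blue one. To be left alone.
- tube_rack: Loose white tube rack, 90 x 240 mm and 45 mm high (61 mm over the purple-capped tubes), long side along its y axis, origin at the centre of its underside; it stands beyond the valves. To be left alone.
Not all that is in view belongs to the job. What is shaped like the part that bears yellow_lever but orange is not meant. Leave any brown look-alike of the part that bears blue_knob alone.

How it is judged:
On the way, in this order (a step that is already met when the one before it is completed fails the run):
1. the blue lever is held over towards the green side (beyond 0.38 rad) for 1.5 s without a break (value of joint blue_lever above 0.38 rad), for 1.5 s.
2. the blue lever is back upright (within 0.08 rad) (value of joint blue_lever between -0.08 and 0.08 rad), for 0.3 s.
At the end, for the whole second after the job is handed in: The blue lever has recentred and is at rest upright (within 0.08 rad), the yellow lever is upright (within 0.08 rad) and the tube rack is within 20 mm of where it was (all of step 2 and velocity of joint blue_lever between -0.1 and 0.1 rad/s and value of joint yellow_lever between -0.08 and 0.08 rad and distance of tube_rack from where it was at the start of the episode below 0.02 m); the robot touches nothing.
It fails at once if the blue lever is pushed more than 0.2 rad to the side away from the green marking (value of joint blue_lever below -0.2 rad).
It fails at once if the yellow lever is pushed more than 0.15 rad either way (value of joint yellow_lever above 0.15 rad or value of joint yellow_lever below -0.15 rad).
It fails at once if the tube rack is shifted more than 20 mm (distance of tube_rack from where it was at the start of the episode above 0.02 m).
It also fails if it takes over 40 s, if anything falls off the work surface, if the arm or the gripper's body presses on something with over 40 N, if the wrist force passes 120 N, or if a joint passes its speed limit or range.

### The arm

A 7-joint arm with a two-finger parallel gripper is mounted at the origin on the work surface. World frame = base frame: x ahead of the robot, y to its left, z up, the work surface at z = 0. Lengths are in m, angles in rad, forces in N, time in s.
With the tool pointing down it reaches from about 0.4 to 0.85 m from the base axis. Payload 10.4 kg.
Tool frame: the origin (TCP) lies between the finger pads; the fingertips stand 22 mm ahead of it and the grasp point (between the pads) lies 3 mm ahead of it; z points along the fingers, y is the line along which they close (so a half turn about z gives the same grasp; the last joint's range is limited). The gripper opens to 85 mm and grips with 20 to 120 N. Pads are 22 mm wide; open, the fingers measure 114 mm over their backs; the gripper's body (76 mm by 85 mm) begins 54 mm behind the grasp point. The pads swing forward as they close: fully open they stand 13 mm farther back than shut.
Start: joints at [1.316, 0.332, -0.065, 1.46, 0.022, 1.35, -0.088], TCP at [0.144, -0.608, 0.253] pointing down, gripper open.
Joint ranges: [-2.6, 2.6], [-0.5, 2.12], [-1.47, 1.34], [0.16, 2.42], [-1.27, 4.41], [0.06, 2.06], [-2.6, 2.6]. Speed limits (rad/s): [2.22, 2.22, 2.79, 2.79, 3.14, 3.14, 3.14].

### API

Orientations are given as a unit quaternion [x, y, z, w].
In Python, from plant import env, optics, workorder gives the robot as it stands.
- The arm moves only by the tool arm_command, never from a script. Its argument "steps" is a list that holds one entry, the list of rows, each a list of 7 numbers: the turn, a rotation vector about the tool's x, y, z in degrees, then the shift along the tool's x, y, z in cm, then the opening, from -1 (shut) to 1 (fully open). A call has 1 to 10 rows; each row is the pose to reach, as a shift and turn from the pose commanded when the call began, along the tool's axes at that moment; what a row does not reach only later rows make up. A row lasts 1/8 s, in which the tool goes at most 62.5 mm and 10.7 degrees, less where a joint would pass 70% of its speed; a pose out of reach is approached as far as the arm can. A call with a gripper value outside its range is refused whole. The fingers move at their own pace and stop on an object; "force" is the grip in N (left out, the last holds). Time passes only in rows, so rows that repeat a pose let the fingers close. It gives the time, the measured TCP pose, the force and the opening at its end, in the units of the state.
- env.observe(): the state, without advancing time (a new reading comes with each control period).
- optics.read_camera(name): name is "scene" or "top"; returns a dict with "image" (400x640x3 uint8, red, green, blue), "intrinsics" (3x3 intrinsics, pixels), "k1" (the pictures are not rectified: a ray, as slopes to the right and down, at radius r is drawn at 1 + k1 r^2 times it, then the intrinsics apply), "R" (3x3) and "t" (3): a world point X has camera coordinates R X + t. Camera axes: x right, y down, z forward; pixel columns grow to the right and rows downward; lengths in m; the calibration is good to about 2 mm. A picture is of the moment at which its call begins. There is no depth.
- workorder.sign_off(): hands the job in, once; it reports no verdict.
The state is a dict: "clock": time; "qpos": joint angles; "qd": joint speeds; "tau": joint torques, N m; "eef_pos": TCP position; "tool_rot": TCP orientation; "ft_force": force on the tool from outside, world axes, zero at the start; "ft_torque": the same for the moment, N m; "width": finger opening in m.
Only numpy, scipy, OpenCV 4.12 (cv2) and the standard library are available. Lean on these libraries where they do the work, as an engineer would, in place of code of your own. Each camera call takes 0.05 s, during which the arm holds its last target. There are 200 camera calls.

## Working session

There is one attempt and no reset: what is moved stays moved. The work goes in short steps, Python scripts to look and compute and a tool call to move; the robot and the scene stay as the last step left them, time stands still between calls to the robot, and variables do not carry over. Pictures are saved under pics/ and viewed, on a budget of 10 in all, crops included, one or two more only if the job needs it, and the job is handed in when it is done.

Besides the shell and the picture viewer there is one more tool, called by a JSON object that holds its "op" and its "data". arm_command: Moves the arm, as the interface text tells. Its arguments: {"type":"object","properties":{"steps":{"type":"array"},"force":{"type":"number"}},"required":["steps"]}

```bash
mkdir -p pics
cat > h.py <<'E'
import numpy as np, cv2
from plant import env, optics, workorder
def ray(c,u,v):
    K=np.array(c["intrinsics"]);R=np.array(c["R"]);t=np.array(c["t"])
    p=cv2.undistortPoints(np.array([[[u,v]]],float),K,np.array([c["k1"],0,0,0,0.]))[0,0]
    return -R.T@t, R.T@np.array([p[0],p[1],1])
def at(c,u,v,z):
    o,d=ray(c,u,v); return o+d*(z-o[2])/d[2]
def proj(c,X):
    R=np.array(c["R"]);x=R@np.array(X)+np.array(c["t"])
    s=x[:2]/x[2]; s=s*(1+c["k1"]*(s@s)); K=np.array(c["intrinsics"])
    return K[:2,:2]@s+K[:2,2]
E
python3 - <<'E'
from h import *
for n in("scene","top"):
    c=optics.read_camera(n); cv2.imwrite(f"pics/{n}0.png",c["image"][:,:,::-1]); print(n,c["k1"],-np.array(c["R"]).T@c["t"])
s=env.observe();print({k:np.round(v,3) for k,v in s.items()})
E
```

```text
scene -0.0012847473859609368 [0.94270633 0.34709134 0.9005443 ]
top -0.09502791565989706 [ 0.3408347  -0.02703464  1.02268289]
{'clock': np.float64(0.1), 'qpos': array([ 1.316,  0.333, -0.065,  1.461,  0.022,  1.35 , -0.088]), 'qd': array([-0.001, -0.003,  0.001, -0.003,  0.   , -0.   , -0.001]), 'tau': array([ 1.0000e-03, -6.2674e+01,  4.9000e-02, -3.9243e+01,  1.6000e-02,
        7.0000e-03, -0.0000e+00]), 'eef_pos': array([ 0.143, -0.608,  0.253]), 'tool_rot': array([ 0.993,  0.116, -0.   , -0.001]), 'ft_force': array([ 0.069, -0.881,  1.046]), 'ft_torque': array([ 0.032,  0.032, -0.007]), 'width': np.float64(0.085)}
```

View pics/scene0.png

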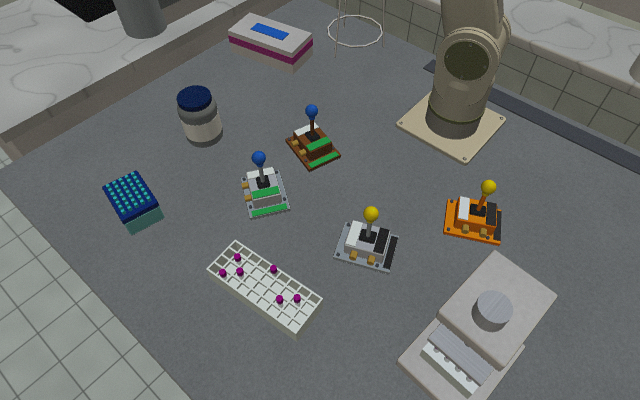

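View pics/top0.png

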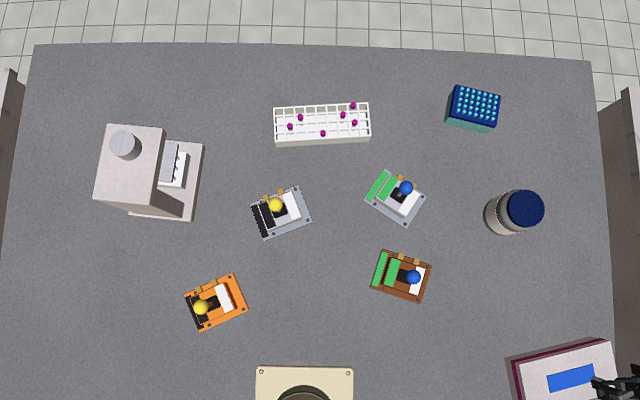

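The scene view shows the real (grey) valve's blue knob at about (259,158), with its green mark towards the rack. The top view shows that knob at about (406,188), with the green at about (381,186). The brown decoy's knob is at (413,277), yellow's is at (276,204), and the rack is at about (322,122). Next I measure these.

Run:
```python
from h import *
T=optics.read_camera("top");S=optics.read_camera("scene")
def blob(c,lo,hi,win):
    x0,y0,x1,y1=win; h=cv2.cvtColor(c["image"],cv2.COLOR_RGB2HSV)[y0:y1,x0:x1]
    m=cv2.inRange(h,lo,hi); n,l,st,ce=cv2.connectedComponentsWithStats(m)
    return [(ce[i]+[x0,y0],st[i,4]) for i in range(1,n) if st[i,4]>15]
B=((100,120,50),(130,255,255));G=((50,100,60),(80,255,255));Y=((20,120,80),(32,255,255))
kt=blob(T,*B,(390,170,425,205));ks=blob(S,*B,(245,145,275,170));print(kt,ks)
def tri(pt,ps):
    A=[];b=[]
    rs=[ray(T,*pt),ray(S,*ps)]
    M=sum(np.eye(3)-np.outer(d,d)/(d@d) for o,d in rs);v=sum((np.eye(3)-np.outer(d,d)/(d@d))@o for o,d in rs)
    return np.linalg.solve(M,v)
print("knob tri",tri(kt[0][0],ks[0][0]),at(T,*kt[0][0],.14),at(S,*ks[0][0],.14))
for c,w in((T,(355,160,430,235)),(S,(235,165,300,225))):
    for p,a in blob(c,*G,w): print("green",p,a,"z50",at(c,*p,.05),"z10",at(c,*p,.01))
print("yellow",[ (p,a,at(T,*p,.14)) for p,a in blob(T,*Y,(250,185,300,220))])
print("brown knob",[ (p,at(T,*p,.14)) for p,a in blob(T,*B,(398,262,428,292))])
im=T["image"][150:300,340:440,::-1];s=S["image"][130:240,210:310,::-1]
im=cv2.resize(im,None,fx=4,fy=4);s=cv2.resize(s,None,fx=4,fy=4);s=cv2.copyMakeBorder(s,0,160,0,0,0)
cv2.imwrite("pics/c1.png",np.hstack([im,s]))
```

```text
[(array([405.58169935, 187.58169935]), np.int32(153))] [(array([258.34939759, 157.92771084]), np.int32(166))]
knob tri [ 0.52710123 -0.21585921  0.13614142] [ 0.52728339 -0.21643785  0.14      ] [ 0.52856029 -0.21137505  0.14      ]
green [376.42268041 185.28350515] 194 z50 [ 0.54995784 -0.16440466  0.05      ] z10 [ 0.55855769 -0.17005378  0.01      ]
green [387.15668203 187.69124424] 217 z50 [ 0.54474132 -0.19058781  0.05      ] z10 [ 0.55312665 -0.19731366  0.01      ]
green [265.075 191.86 ] 200 z50 [ 0.54391892 -0.18767281  0.05      ] z10 [ 0.52516446 -0.21282208  0.01      ]
green [268.84037559 209.35211268] 213 z50 [ 0.57383181 -0.14480304  0.05      ] z10 [ 0.55648412 -0.1679362   0.01      ]
yellow [(array([275.        , 204.37654321]), np.int32(162), array([0.4823956 , 0.06856476, 0.14      ]))]
brown knob [(array([412.67058824, 276.60588235]), array([ 0.33363396, -0.23053549,  0.14      ]))]
```

View pics/c1.png

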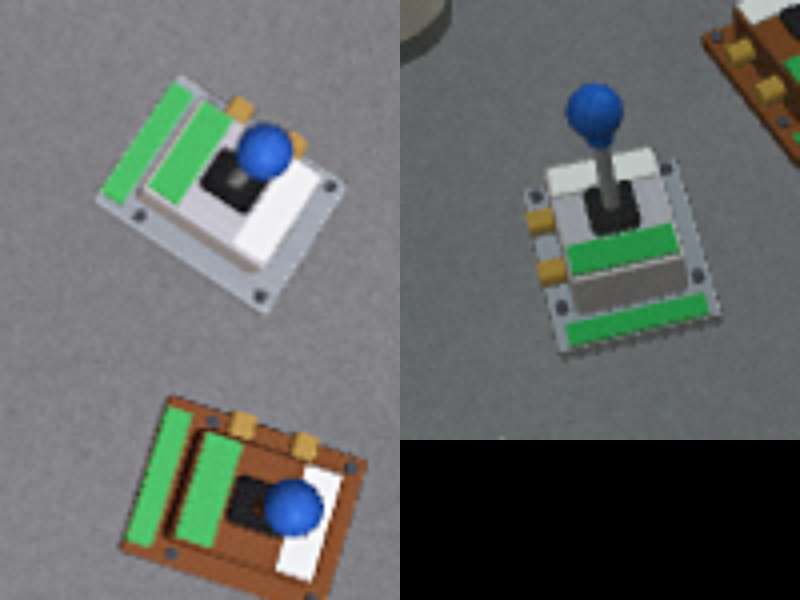

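The foot edge and the green marks agree on the push direction: about (0.55, 0.835), or 56.6° yaw. The knob is at about (0.527, -0.215, 0.138), which matches the given height. I'll move above the white side with the fingers shut and tool x along the push.

{"op": "arm_command", "data": {"steps": [[[0, 0, -43.3, 41.95, -25.3, 0, -1], [0, 0, -43.3, 41.95, -25.3, 0, -1], [0, 0, -43.3, 41.95, -25.3, 0, -1], [0, 0, -43.3, 41.95, -25.3, 0, -1], [0, 0, -43.3, 41.95, -25.3, 0, -1], [0, 0, -43.3, 41.95, -25.3, 0, -1], [0, 0, -43.3, 41.95, -25.3, 0, -1], [0, 0, -43.3, 41.95, -25.3, 0, -1], [0, 0, -43.3, 41.95, -25.3, 0, -1], [0, 0, -43.3, 41.95, -25.3, 0, -1]]]}}

```text
clock: 1.45
eef_pos: [0.4934, -0.2661, 0.2531]
tool_rot: [0.881, 0.474, -0.0, -0.0]
ft_force: [-0.6, -0.2, 0.3]
width: -0.0001
```

{"op": "arm_command", "data": {"steps": [[[0, 0, 0, 0, 0, 4, -1], [0, 0, 0, 0, 0, 8, -1], [0, 0, 0, 0, 0, 11.5, -1], [0, 0, 0, 0, 0, 11.5, -1]]]}}

```text
clock: 1.95
eef_pos: [0.4913, -0.2665, 0.1361]
tool_rot: [0.881, 0.473, -0.002, -0.002]
ft_force: [0.0, -0.2, 0.6]
width: 0.0
```

Run:
```python
from h import *
s=env.observe();p=s["eef_pos"];k=np.array([.5275,-.2145]);a=np.radians(56.6);x=np.array([np.cos(a),np.sin(a)]);y=np.array([x[1],-x[0]])
print(s["clock"],p,s["ft_force"],"knob in tool xy",(k-p[:2])@x,(k-p[:2])@y)
T=optics.read_camera("top")["image"];S=optics.read_camera("scene")["image"]
im=np.hstack([cv2.resize(T[140:240,340:440],None,fx=4,fy=4),cv2.resize(S[100:200,200:300],None,fx=4,fy=4)])
cv2.imwrite("pics/c2.png",im[:,:,::-1])
```

```text
1.95 [ 0.49127578 -0.26648569  0.13606919] [ 0.03564548 -0.20051596  0.57175479] knob in tool xy 0.06334087882193015 0.0016245939419766387
```

View pics/c2.png

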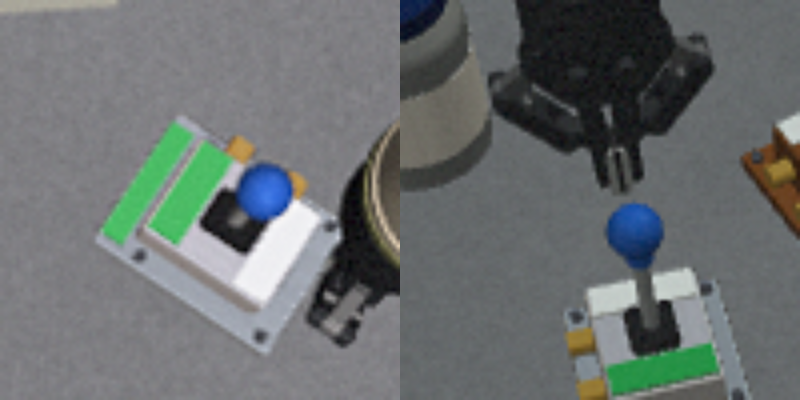

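The crop shows the shut fingers in line with the upright knob, on the white side and clear of it. Contact should come after about 36 mm and full lean at about 81 mm.

{"op": "arm_command", "data": {"steps": [[[0, 0, 0, 2, 0, 0, -1], [0, 0, 0, 3.5, 0, 0, -1], [0, 0, 0, 4.5, 0, 0, -1], [0, 0, 0, 5.5, 0, 0, -1], [0, 0, 0, 6.5, 0, 0, -1], [0, 0, 0, 7.2, 0, 0, -1], [0, 0, 0, 7.6, 0, 0, -1], [0, 0, 0, 7.6, 0, 0, -1]]]}}

```text
clock: 3.05
eef_pos: [0.5345, -0.2029, 0.1372]
tool_rot: [0.881, 0.474, -0.001, -0.0]
ft_force: [-3.2, -5.4, -2.6]
width: 0.0
```

Run:
```python
from h import *
s=env.observe();print(s["clock"],s["eef_pos"],s["ft_force"])
T=optics.read_camera("top");S=optics.read_camera("scene")
x=np.array([.55,.835])
for c,w in((T,(360,150,430,205)),(S,(235,145,300,200))):
    x0,y0,x1,y1=w;m=cv2.inRange(cv2.cvtColor(c["image"],cv2.COLOR_RGB2HSV)[y0:y1,x0:x1],(100,120,50),(130,255,255))
    n,l,st,ce=cv2.connectedComponentsWithStats(m);i=1+st[1:,4].argmax();p=ce[i]+[x0,y0]
    X=at(c,*p,.13);print(p,st[i,4],X,(X[:2]-[.5275,-.2145])@x)
im=np.hstack([cv2.resize(T["image"][140:240,340:440],None,fx=4,fy=4),cv2.resize(S["image"][120:220,210:310],None,fx=4,fy=4)])
cv2.imwrite("pics/c3.png",im[:,:,::-1])
```

```text
3.05 [ 0.53452237 -0.2029374   0.13724722] [-3.2105143  -5.38233    -2.56927604]
[388.6259542  178.51908397] 131 [ 0.54896958 -0.18050294  0.13      ] 0.04019581581255254
[262.27044025 173.5408805 ] 159 [ 0.54961129 -0.17870428  0.13      ] 0.04205063677241481
```

View pics/c3.png

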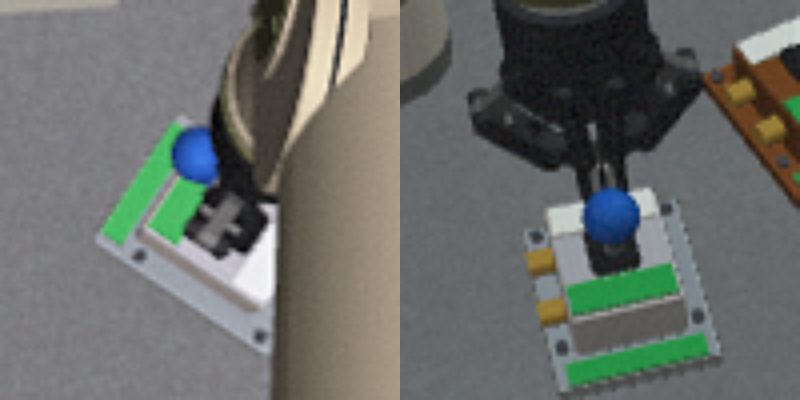

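The lever is leaning towards green: the knob has moved about 41 mm (about 0.47 rad) with roughly 6 N on the tool. I'll nudge it to the stop and hold.

{"op": "arm_command", "data": {"steps": [[[0, 0, 0, 0.2, 0, 0, -1], [0, 0, 0, 0.4, 0, 0, -1], [0, 0, 0, 0.4, 0, 0, -1], [0, 0, 0, 0.4, 0, 0, -1], [0, 0, 0, 0.4, 0, 0, -1], [0, 0, 0, 0.4, 0, 0, -1], [0, 0, 0, 0.4, 0, 0, -1], [0, 0, 0, 0.4, 0, 0, -1], [0, 0, 0, 0.4, 0, 0, -1], [0, 0, 0, 0.4, 0, 0, -1]]]}}

```text
clock: 4.4
eef_pos: [0.5361, -0.2002, 0.1369]
tool_rot: [0.881, 0.473, -0.002, -0.001]
ft_force: [-4.3, -7.1, -5.5]
width: -0.0003
```

{"op": "arm_command", "data": {"steps": [[[0, 0, 0, 0, 0, 0, -1], [0, 0, 0, 0, 0, 0, -1], [0, 0, 0, 0, 0, 0, -1], [0, 0, 0, 0, 0, 0, -1], [0, 0, 0, 0, 0, 0, -1], [0, 0, 0, 0, 0, 0, -1], [0, 0, 0, 0, 0, 0, -1], [0, 0, 0, 0, 0, 0, -1], [0, 0, 0, 0, 0, 0, -1], [0, 0, 0, 0, 0, 0, -1]]]}}

```text
clock: 5.65
eef_pos: [0.5361, -0.2002, 0.1369]
tool_rot: [0.881, 0.473, -0.002, -0.001]
ft_force: [-4.2, -7.1, -5.3]
width: 0.0005
```

Run:
```python
from h import *
s=env.observe();print(s["clock"],s["eef_pos"],s["ft_force"])
x=np.array([.55,.835]);c=optics.read_camera("scene")
x0,y0,x1,y1=(235,145,300,200);m=cv2.inRange(cv2.cvtColor(c["image"],cv2.COLOR_RGB2HSV)[y0:y1,x0:x1],(100,120,50),(130,255,255))
n,l,st,ce=cv2.connectedComponentsWithStats(m);i=1+st[1:,4].argmax();X=at(c,*(ce[i]+[x0,y0]),.128);print(X,(X[:2]-[.5275,-.2145])@x)
```

```text
5.65 [ 0.53608034 -0.20021285  0.13694056] [-4.19377539 -7.07021286 -5.31194671]
[ 0.5512414  -0.17644025  0.128     ] 0.04483766236672635
```

The knob is fully over at 45 mm and has been held for more than 2.5 s. Now I ease back so the lever follows the fingers.

{"op": "arm_command", "data": {"steps": [[[0, 0, 0, -0.7, 0, 0, -1], [0, 0, 0, -1.4, 0, 0, -1], [0, 0, 0, -2.1, 0, 0, -1], [0, 0, 0, -2.8, 0, 0, -1], [0, 0, 0, -3.4, 0, 0, -1], [0, 0, 0, -4, 0, 0, -1], [0, 0, 0, -4.6, 0, 0, -1], [0, 0, 0, -5.4, 0, 0, -1], [0, 0, 0, -6.5, 0, 0, -1], [0, 0, 0, -8, 0, 0, -1]]]}}

```text
clock: 6.95
eef_pos: [0.4933, -0.2663, 0.1383]
tool_rot: [0.88, 0.474, 0.0, 0.0]
ft_force: [-0.3, -0.1, 0.2]
width: -0.0003
```

{"op": "arm_command", "data": {"steps": [[[0, 0, 0, -1, 0, 0, -1], [0, 0, 0, -1, 0, -4, -1], [0, 0, 0, -1, 0, -9, -1], [0, 0, 0, -1, 0, -12, -1], [0, 0, 0, -1, 0, -12, -1], [0, 0, 0, -1, 0, -12, -1]]]}}

```text
clock: 7.7
eef_pos: [0.4878, -0.2742, 0.2575]
tool_rot: [0.881, 0.474, -0.0, -0.0]
ft_force: [-0.3, 0.5, 0.1]
width: 0.0
```

Run:
```python
from h import *
s=env.observe();print(s["clock"],s["eef_pos"],s["ft_force"],abs(s["qd"]).max())
T=optics.read_camera("top");S=optics.read_camera("scene")
def k(c,w,lo,hi):
    x0,y0,x1,y1=w;m=cv2.inRange(cv2.cvtColor(c["image"],cv2.COLOR_RGB2HSV)[y0:y1,x0:x1],lo,hi)
    n,l,st,ce=cv2.connectedComponentsWithStats(m);i=1+st[1:,4].argmax();return ce[i]+[x0,y0]
print("blue",k(S,(235,145,300,200),(100,120,50),(130,255,255)),"was 258.35,157.93")
print("yellow",k(T,(250,185,300,220),(20,120,80),(32,255,255)),"was 275.0,204.38")
cv2.imwrite("pics/s4.png",S["image"][:,:,::-1])
a=cv2.imread("pics/scene0.png")[:,:,::-1];print("rack diff",np.abs(a[235:335,200:325].astype(int)-S["image"][235:335,200:325]).mean())
```

```text
7.7 [ 0.48776769 -0.27420989  0.25754204] [-0.26622737  0.49496071  0.10534485] 0.012437191731111966
blue [258.46428571 158.23809524] was 258.35,157.93
yellow [275.03067485 204.34355828] was 275.0,204.38
rack diff 2.7123466666666665
```

View pics/s4.png

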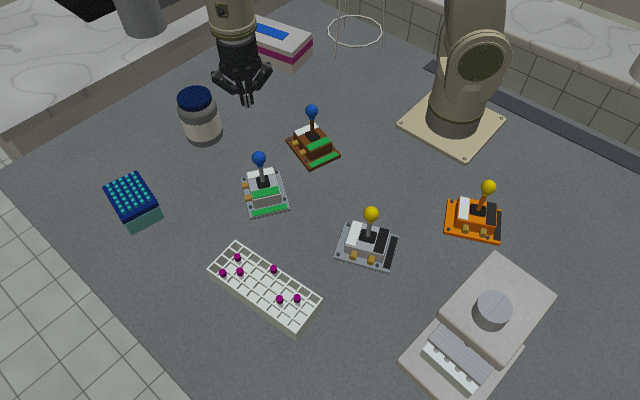

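The blue knob is back upright at (258,158). The yellow knob and the rack haven't moved, and the gripper is clear of everything at (240,80).

```bash
python3 -c "
from plant import workorder
print(workorder.sign_off())"
```

```text
the job is handed in; nothing more can be done
None
```

I pushed the blue lever fully over to the green side with the shut fingers, held it there, eased it back upright, and handed the job in; no verdict is reported.

- **Hold:** the camera put the knob about 45 mm over, which is the stop. The two hold calls lasted about 2.6 s in all, with about 8 N sideways on the tool and 5 N vertical.
- **After release:** the blue knob is within 0.4 px of its starting image position, so it is upright. The yellow knob is within 0.1 px of where it was.
- **Rack:** its position looks unchanged in the picture (mean pixel difference 2.7, which I took as image noise). I did not measure it more finely than that.
- **Arm:** it ended clear of everything at about 0.26 m height, with tool force under 1 N. The clock was about 8 s at hand-in.

No check failed. The one disagreement was in the first knob position, where the two cameras differed by about 5 mm. The triangulated height was 136 mm against the given 140 mm. I used a value in between, and the contact and stop positions were consistent with it.

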